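Refit the engraver's speed knob and hold it pressed

TASK

The black pointer knob has come off the speed control of the grey engraving power unit: pick it up, turn it so that the flat in its bore matches the flat of the bare steel shaft on top of the unit, and push it fully home. Then keep pushing, so that knob and sprung shaft go all the way down and reset the overload cut-out, and finish like that, your gripper still on the knob and holding it pressed down. Leave everything else on the bench where it is.

Things in the scene. Friction and masses are not known exactly. Their poses are not given: they have to be found in the camera images.
- knob: black plastic pointer knob, upright on the bench, bore down, 42 mm tall, about 40 g. Round hub 40 mm across from 0 to 18 mm height; on it a grip bar along x, 12 mm wide (y -6 to +6), from 18 to 42 mm height, from x = -20 mm to a pointed nose at x = +26 mm (sides parallel up to x = +14); white line on top towards the nose. Origin: centre of the underside; z up; x towards the nose
- knob_bore (a point): centre of the bore's mouth in the knob's underside (the knob's origin, same axes). The bore is a D-shaped blind hole on the knob's axis, 17 mm across and 14 mm deep, its flat 3 mm from the axis on the nose (+x) side, with a 2.5 mm bevel round the mouth
- knob_nose (a point): point of the knob's nose, 26 mm from its axis along +x and 30 mm above its underside; axes as the knob's
- power_unit: fixed grey metal box, 160 (x) x 140 (y) x 70 mm tall, its front with switch and socket facing -x, the scale of the speed control on top. Origin: centre of its underside
- dial: fixed black disc, 68 mm across and 3 mm thick, lying on top of the power unit 10 mm in front (-x) of its middle; the steel shaft rises from its centre. Its top is 73 mm above the bench. Origin: centre of its underside; its x axis, marked by a white line and a small pointed tab on its rim (38 mm from the centre), points the way the shaft's flat faces
- shaft_tip (a point): top centre of the bare vertical steel D shaft: 14 mm across, standing 22 mm out of the dial, so the tip is 95 mm above the bench when not pressed; rim bevelled 2 mm. Its x axis points straight out of the flat, 1.5 mm from the axis. It does not turn. The knob goes on with its nose along this x (within 10 degrees); fully on, its underside is 14 mm below the tip
- shaft (a joint): how far the sprung shaft is pressed down: 0 (up) to 0.006 m (fully down, at its stop). It starts to move at 4 N and needs 10 N at the stop, and springs back when let go. With the knob on and the shaft fully down, 2 mm of air remain between knob and dial
- round_cap: bystander: plain round black cap, 36 mm across and 16 mm tall, no pointer and no bore: does not belong on the shaft. Origin: centre of its underside
- egg_a: bystander: blue egg fixed on a small turned wooden stand, 81 mm tall, 48 mm across. Origin: centre of the stand's underside
- egg_b: bystander: white egg fixed on a small turned wooden stand, 81 mm tall, 48 mm across. Origin: centre of the stand's underside
- bur_block: bystander: wooden block, 45 x 90 x 22 mm, with upright steel burs, 47 mm tall in all. Origin: centre of its underside
- handpiece: bystander: dark green engraving handpiece lying along its x axis in a grey cradle, 175 mm long, 50 mm wide, 55 mm tall. Origin: centre of the cradle's underside
- jar: bystander: amber glass jar with steel lid, 50 mm across, 65 mm tall. Origin: centre of its underside
Not all that is in view belongs to the job. What is shaped like the knob but purple is not meant.

How it is judged (in metres and radians):
At the end, for the whole second after the job is handed in: The knob sits on the shaft (axes within 3 mm, underside at least 12 mm below the shaft's tip, nose over the flat, tilt under 0.12 rad), the fingers press on it with over 2 N, the shaft is held down by more than 4.5 of its 6 mm, and the knob is at rest (horizontal distance between knob and shaft_tip below 0.003 m and z of knob in the frame of shaft_tip below -0.012 m and x of knob_nose in the frame of shaft_tip above 0.022 m and angle between knob's own z axis and vertical below 0.12 rad and value of joint shaft above 0.0045 m and contact force between the fingers and knob above 2 N and linear speed of knob below 0.02 m/s); the arm keeps its last pose, push and grip.
It fails at once if one of the bystanders is moved by more than 30 mm (distance of any of round_cap, egg_a, egg_b, bur_block, handpiece, jar from where it was at the start of the episode above 0.03 m).
It also fails if it takes over 45 s, if anything falls off the work surface, if the arm or the gripper's body presses on something with over 40 N, if the wrist force passes 120 N, or if a joint passes its speed limit or range.

ROBOT

A 6-joint arm with a two-finger parallel gripper is mounted at the origin on the work surface. World frame = base frame: x ahead of the robot, y to its left, z up, the work surface at z = 0. Lengths are in mm, angles in rad, forces in N, time in s.
With the tool pointing down it reaches from about 300 to 775 mm from the base axis. Payload 14.6 kg.
Tool frame: the origin (TCP) lies on the centre line of the jaws, within the pads' length; the fingertips stand 11 mm ahead of it and the grasp point (between the pads) lies 8 mm behind it; z points along the fingers, x is the direction in which the jaws open and shut, and the axes are right-handed (so a half turn about z gives the same grasp; the last joint's range is limited). The gripper opens to 94 mm and grips with 3 to 60 N. Pads are 16 mm wide; open, the fingers measure 119 mm over their backs; the gripper's body (75 mm by 177 mm) begins 78 mm behind the grasp point.
Start: joints at [-1.306, 0.3, 1.521, -0, 1.321, -0.067], TCP at [179.153, -519.994, 216.446] pointing down, gripper open.
Joint ranges: [-3.03, 3.03], [-0.79, 2.21], [0.23, 2.52], [-1.04, 4.18], [0, 3.07], [-2.55, 2.55]. Speed limits (rad/s): [2.22, 2.22, 2.57, 3.14, 3.14, 3.14].

INTERFACE

Orientations are given as a rotation vector (axis times angle).
In Python, from workcell import manip gives the robot as it stands.
- The arm moves only by the shell command python3 -m inch 'ROWS'. ROWS is JSON, one flat list of numbers, 7 for each row, row after row: the turn, a rotation vector about the tool's x, y, z in degrees, then the shift along the tool's x, y, z in cm, then the opening, from 0 (shut) to 1 (fully open). A call has 1 to 20 rows; each row shifts and turns the commanded pose from where the row before left it, along the tool's axes as they then stand; what a row does not reach is not made up. A row lasts 1/8 s, in which the tool goes at most 62.5 mm and 10.7 degrees, less where a joint would pass 70% of its speed; a pose out of reach is approached as far as the arm can. A call with a gripper value outside its range is refused whole. The fingers move at their own pace and stop on an object; the grip force is fixed at half the most. Time passes only in rows, so rows that do not move let the fingers close. It gives the time, the measured TCP pose, the force and the opening at its end, in the units of the state.
- manip.observe(): the state, without advancing time (a new reading comes with each control period).
- manip.grab_frame(name): name is "scene" or "top"; returns (picture, depth): 420x560x3 uint8, red, green, blue; 420x560 float32, mm along the optical axis (not along the pixel's ray), 0 where there is no reading.
- manip.get_calibration(name): a dict with "vfov" (degrees; the focal length in pixels is half the picture's height over the tangent of half this angle, whatever the lens; pixels are square), "cx", "cy" (the principal point, pixels), "camera_from_world" (4x4, takes a point from world to camera coordinates). Camera axes: x right, y up, looking along -z (the intrinsics and any distortion apply to the point x, -y, -z); pixel columns grow to the right and rows downward; lengths in mm; the calibration is good to about 2 mm. A picture is of the moment at which its call begins. get_calibration takes no time and is no camera call.
- manip.job_done(): hands the job in, once; it reports no verdict.
The state is a dict: "clock": time; "joint_pos": joint angles; "qd": joint speeds; "effort": joint torques, N m; "tcp_pos": TCP position; "tool_rot": TCP orientation; "ft_force": force on the tool from outside, world axes, zero at the start; "torque": the same for the moment, N m; "gripper_width": opening from 0.0 (shut) to 1.0 (fully open).
Only numpy, scipy, OpenCV 4.12 (cv2) and the standard library are available. Lean on these libraries where they do the work, as an engineer would, in place of code of your own. Each camera call takes 0.05 s, during which the arm holds its last target. There are 200 camera calls.

## Working session

There is one attempt and no reset: what is moved stays moved. The work goes in short steps, Python scripts to look and compute and a shell command to move; the robot and the scene stay as the last step left them, time stands still between calls to the robot, and variables do not carry over. Pictures are saved under pics/ and viewed, about 8 in all and at most 12, crops included, and the job is handed in when it is done.

```bash
mkdir -p pics; ls
cat > h.py <<'E'
import numpy as np,cv2
from workcell import manip
def grab(n,f=None):
    p,d=manip.grab_frame(n)
    if f: cv2.imwrite('pics/'+f,p[:,:,::-1])
    return p,d
def cal(n):
    c=manip.get_calibration(n); f=210/np.tan(np.radians(c['vfov'])/2); return c,f,np.array(c['camera_from_world'])
def ray(n,u,v):
    c,f,M=cal(n); d=np.array([(u-c['cx'])/f,-(v-c['cy'])/f,-1.]); R=M[:3,:3]
    return -R.T@M[:3,3],R.T@d
def onplane(n,u,v,z):
    o,d=ray(n,u,v); return o+d*(z-o[2])/d[2]
def pt(n,u,v,dep):
    o,d=ray(n,u,v); return o+d*dep
def cloud(n,dep):
    c,f,M=cal(n); v,u=np.mgrid[:420,:560]
    P=np.stack([(u-c['cx'])/f,-(v-c['cy'])/f,-np.ones_like(u,float)],-1)*dep[...,None]
    return (P-M[:3,3])@M[:3,:3]
E
python3 - <<'E'
from h import *
for n in('top','scene'):
    p,d=grab(n,n+'0.png'); c=manip.get_calibration(n); print(n,{k:v for k,v in c.items() if k!='camera_from_world'}, np.round(ray(n,280,210),2))
print(manip.observe())
E
```

```text
pics
top {'vfov': 56.533223970230054, 'cx': 280.4192159944553, 'cy': 211.346364503791} [[ 3.80740e+02  1.07100e+01  1.08724e+03]
 [ 1.70000e-01 -2.00000e-02 -9.90000e-01]]
scene {'vfov': 45.791290177125525, 'cx': 282.4251962095486, 'cy': 216.37689731751743} [[ 1.24667e+03 -1.40400e+02  9.98210e+02]
 [-6.20000e-01  1.20000e-01 -7.70000e-01]]
{'clock': 0.1, 'joint_pos': array([-1.30559716e+00,  3.00399809e-01,  1.52145819e+00,  2.30118995e-05,
        1.32071892e+00, -6.66150524e-02]), 'qd': array([ 0.00018706, -0.00162148, -0.00081621,  0.00123828,  0.00067446,
       -0.0008897 ]), 'effort': array([ 1.53538567e-03, -5.32643974e+01, -3.53280723e+01,  7.09672831e-02,
        2.35823379e-02, -8.13654287e-05]), 'tcp_pos': array([ 179.10857959, -519.80330458,  215.97742107]), 'tool_rot': array([-2.55727615e+00,  1.82370935e+00,  1.17381053e-03]), 'ft_force': array([ 0.13016121, -0.53372243,  0.3770518 ]), 'torque': array([-0.02432369, -0.01963761, -0.03974815]), 'gripper_width': 1.002198633030753}
```

View pics/top0.png

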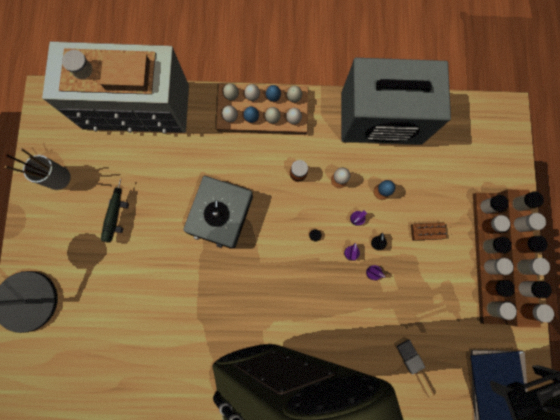

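View pics/scene0.png

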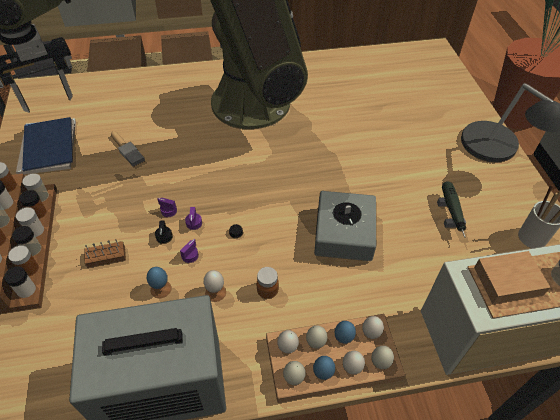

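Top: black knob at about (379,242) between purple decoys, round cap (316,235), dial/shaft (217,212). Zooming in on both.

Run:
```python
from h import *
out=[]
for n,(bk,bd) in {'top':((360,220,40,45),(195,190,50,50)),'scene':((145,210,40,45),(320,190,55,50))}.items():
    p,d=grab(n); X=cloud(n,d)
    for nm,(u,v,w,h) in (('knob',bk),('dial',bd)):
        out.append(cv2.resize(p[v:v+h,u:u+w,::-1],(400,300) ,interpolation=cv2.INTER_CUBIC))
        s=p[v:v+h,u:u+w].astype(int); Y=X[v:v+h,u:u+w]
        dark=(s.max(-1)<60)&(d[v:v+h,u:u+w]>0)
        print(n,nm,dark.sum())
        for lo,hi in ((-5,8),(8,25),(30,50),(62,69),(69,76),(85,105)):
            k=(Y[...,2]>lo)&(Y[...,2]<hi)&(dark if nm=='knob' else True)
            if k.sum(): print(lo,hi,k.sum(),np.round(Y[k].mean(0),1),np.round(Y[k].std(0),1))
cv2.imwrite('pics/crop1.png',np.vstack([np.hstack(out[:2]),np.hstack(out[2:])]))
```

```text
top knob 173
8 25 90 [ 481.5 -279.2   19.5] [11.1 13.2  2.9]
30 50 71 [ 479.2 -283.5   41.9] [11.   4.1  3.8]
top dial 592
-5 8 80 [516.6 122.    1.1] [43.8 54.5  2. ]
8 25 6 [492.4 100.4  20.1] [10.8  3.4  3.3]
30 50 31 [495.  140.3  41.8] [18.7 55.8  5.3]
62 69 217 [537.1 150.4  67.9] [42.1 41.5  1.1]
69 76 1997 [542.  151.7  72.1] [37.6 36.1  1.7]
85 105 19 [537.6 158.3  94.9] [2.6 3.5 2.3]
scene knob 294
-5 8 29 [ 458.5 -282.8    4.5] [41.   9.1  2.8]
8 25 175 [ 475.2 -283.    16.8] [27.1 11.6  3.8]
30 50 81 [ 487.2 -281.7   40.1] [24.  12.   4.4]
scene dial 438
-5 8 171 [4.137e+02 2.196e+02 4.000e-01] [ 9.6 37.4  1.9]
62 69 543 [544.4 156.   67.8] [45.8 41.6  1. ]
69 76 1966 [544.9 155.2  71.4] [40.4 38.1  1.6]
85 105 26 [537.2 156.9  91.7] [2.5 4.3 3.3]
```

View pics/crop1.png

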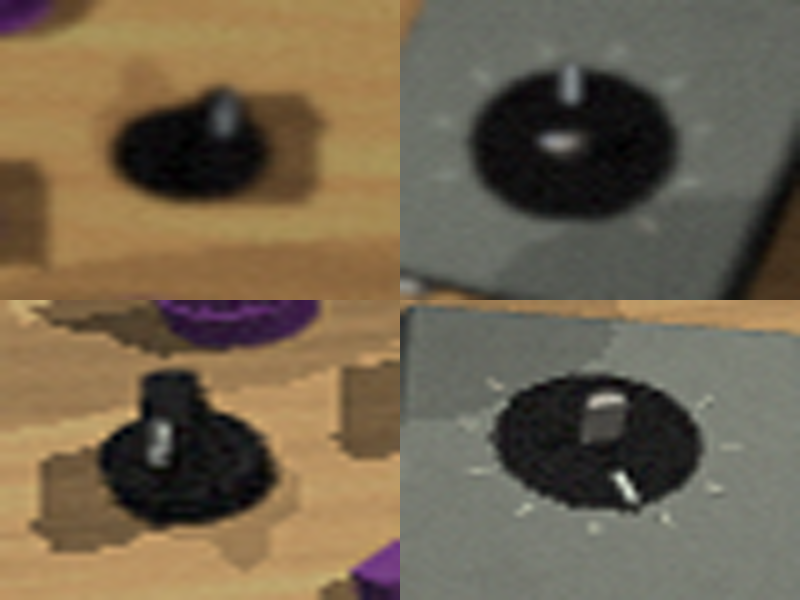

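Dial's white line points about world +x (up in top view), and the knob's line also points roughly +x. Now measuring circles and line directions.

```bash
cat >> h.py <<'E'
def uvplane(n,mask,z):
    v,u=np.nonzero(mask); return np.array([onplane(n,a,b,z) for a,b in zip(u,v)])
def box(shape,b):
    m=np.zeros(shape,bool); m[b[1]:b[1]+b[3],b[0]:b[0]+b[2]]=True; return m
def line(n,p,b,z,ctr=None):
    w=p.min(-1).astype(int); m=box(w.shape,b)&(w>b[4]); Q=uvplane(n,m,z)
    W=w[m]-b[4]; c=np.average(Q,0,W); C=np.cov((Q-c)[:,:2].T,aweights=W); e,V=np.linalg.eigh(C); a=V[:,1]
    return m.sum(),c,np.degrees(np.arctan2(a[1],a[0])),e**.5
E
python3 - <<'E'
from h import *
np.set_printoptions(precision=1,suppress=True)
for n,bd,bl,bk,bkl in(('top',(201,198,32,32),(212,198,9,11,80),(366,230,26,24),(379,232,7,10,50)),('scene',(330,199,36,26),(346,217,8,9,80),(152,218,24,28),(158,226,6,14,90))):
    p,d=grab(n); X=cloud(n,d); g=p.max(-1)
    m=box(g.shape,bd)&(g<70); cs,_=cv2.findContours(m.astype(np.uint8),cv2.RETR_EXTERNAL,cv2.CHAIN_APPROX_NONE)
    c=max(cs,key=cv2.contourArea)[:,0]; Q=np.array([onplane(n,u,v,73) for u,v in c])[:,:2].astype(np.float32)
    print(n,'dial',cv2.fitEllipse(Q),cv2.minEnclosingCircle(Q))
    print(' dial line',line(n,p,bl,73))
    m=box(g.shape,bk)&(g<75)&(X[...,2]>6); Y=X[m]
    t=Y[Y[:,2]>33]; c=t.mean(0); e,V=np.linalg.eigh(np.cov((t-c)[:,:2].T)); print(' bar',len(t),c,e**.5,V[:,1])
    a=(t-c)[:,:2]@V[:,1]; print(' ext along',a.min(),a.max(), t[a.argmin()],t[a.argmax()])
    h=Y[(Y[:,2]>14)&(Y[:,2]<21)][:,:2].astype(np.float32); print(' hub',len(h),cv2.minEnclosingCircle(h), h.min(0),h.max(0))
    print(' knob line',line(n,p,bkl,42))
E
```

```text
top dial ((539.3540649414062, 158.1551971435547), (63.87644958496094, 67.60404968261719), 169.8473663330078) ((540.0631103515625, 158.75592041015625), 34.81341552734375)
 dial line (np.int64(41), array([575.7, 161.9,  73. ]), np.float64(-158.95909981379296), array([5.8, 6.6]))
 bar 77 [ 480.4 -283.8   42.6] [ 4.  11.6] [-1.   0.1]
 ext along -21.71173201279131 19.102706299705094 [ 502.  -286.4   41.8] [ 461.3 -282.7   42.4]
 hub 73 ((481.19525146484375, -284.5401916503906), 20.503427505493164) [ 463.  -304.5] [ 498.5 -264.4]
 knob line (np.int64(27), array([ 501.1, -286.7,   42. ]), np.float64(172.89402427149383), array([4.6, 6.9]))
scene dial ((538.330322265625, 156.9601593017578), (65.71504211425781, 66.84434509277344), 85.96839141845703) ((538.0630493164062, 156.25613403320312), 34.95386505126953)
 dial line (np.int64(18), array([565.4, 158.5,  73. ]), np.float64(152.68443384688237), array([3.6, 7.1]))
 bar 71 [ 479.9 -284.8   41.2] [ 3.9 12.7] [-1.   0.1]
 ext along -23.016449467230267 20.411924704396313 [ 502.8 -287.6   36.8] [ 459.9 -278.7   38.9]
 hub 99 ((480.8268127441406, -286.6122131347656), 20.86086082458496) [ 462.1 -304.7] [ 500.4 -265.8]
 knob line (np.int64(9), array([ 489.2, -287.5,   42. ]), np.float64(-172.37237385926488), array([2.1, 6.2]))
```

Run:
```python
from h import *
np.set_printoptions(precision=1,suppress=True)
for n,a,b in(('top',(216.2,207.5),(216.0,200.8)),('scene',(349.3,218.8),(352.5,223.8))):
    A,B=onplane(n,*a,73),onplane(n,*b,73); d=B-A; print(n,A,B,np.degrees(np.arctan2(d[1],d[0])))
big=[]
for n,b in(('top',(203,196,28,30)),('scene',(330,198,40,32))):
    ps=np.mean([grab(n)[0].astype(float) for _ in range(4)],0)
    p,d=grab(n); X=cloud(n,d)
    # white line: bright within 32 mm of centre, and >10 mm away, at plane 73
    v,u=np.mgrid[b[1]:b[1]+b[3],b[0]:b[0]+b[2]]
    Q=np.array([onplane(n,i,j,73)[:2] for i,j in zip(u.ravel(),v.ravel())])-[539,157.5]
    g=ps[v.ravel(),u.ravel()].min(-1); r=np.hypot(*Q.T)
    k=(r>14)&(r<31)&(g>70)&(X[v.ravel(),u.ravel(),2]<80); W=g[k]-60
    c=np.average(Q[k],0,W); print(n,k.sum(),c,'ang from centre',np.degrees(np.arctan2(c[1],c[0])))
    print(np.c_[Q[k],g[k]])
    if n=='top': t=(X[...,2]>36)&box(p.shape[:2],(366,230,26,24))
    else: t=(X[...,2]>36)&box(p.shape[:2],(152,218,24,28))
    t=X[t]; t=t[(abs(t[:,0]-481)<30)&(abs(t[:,1]+285)<15)]; e,V=np.linalg.eigh(np.cov(t[:,:2].T)); a=V[:,1]*np.sign(V[0,1]); s=(t-t.mean(0))[:,:2]@a
    print('bar',len(t),t.mean(0),np.degrees(np.arctan2(a[1],a[0])),s.min(),s.max(),'mid y at',t[:,:2].mean(0)+a*(s.min()+20))
```

```text
top [556.9 159.5  73. ] [574.8 160.9  73. ] 4.571947987596417
scene [556.5 158.8  73. ] [572.3 162.3  73. ] 12.406696763437349
top 10 [26.5  3.5] ang from centre 7.481326868518309
[[ 29.9   5.7  90.2]
 [ 29.9   3.1 127. ]
 [ 30.    0.5  70.5]
 [ 27.2   5.6  88.2]
 [ 27.3   3.  127.8]
 [ 27.3   0.4  71.8]
 [ 24.5   5.5  85.8]
 [ 24.6   2.8 124.5]
 [ 21.8   5.3  72.8]
 [ 21.9   2.7 104.5]]
bar 76 [ 481.1 -284.5   42.9] -6.346032606442505 -20.068564303340654 23.696704406504065 mid y at [ 481.1 -284.5]
scene 12 [20.7  3.1] ang from centre 8.547533167465698
[[-24.9   7.1  80. ]
 [-24.1  11.9  85. ]
 [ 15.4   3.6  80. ]
 [ 17.9   0.5 122.8]
 [ 18.3   2.8 204.8]
 [ 21.3   2.  196. ]
 [ 21.7   4.4 125.2]
 [ 24.2   1.2 116.8]
 [ 24.6   3.6 201.5]
 [ 27.5   2.8 195.8]
 [ 27.9   5.1 114.5]
 [ 30.4   2.  106.8]]
bar 81 [ 480.8 -285.5   41.7] -4.72343162625949 -21.726622457817818 23.385262587906947 mid y at [ 479.1 -285.3]
```

```bash
cat >> h.py <<'E'
from scipy.spatial.transform import Rotation as Rn
def goal(pos,yaw):   # jaws' axis (tool x) along world angle yaw (deg), tool down; picks nearer half turn
    s=manip.observe(); R=Rn.from_rotvec(s['tool_rot']); best=None
    for y in (yaw,yaw+180):
        x=np.array([np.cos(np.radians(y)),np.sin(np.radians(y)),0]); z=np.array([0,0,-1.]); G=Rn.from_matrix(np.c_[x,np.cross(z,x),z])
        t=(R.inv()*G).as_rotvec(degrees=True)
        print('yaw',y,'turn',t.round(2),'shift after turn cm',(G.inv().apply(np.array(pos)-s['tcp_pos'])/10).round(2))
    print('q6',s['joint_pos'][5].round(2),'tcp',s['tcp_pos'].round(1),'F',s['ft_force'].round(1),'w',s['gripper_width'].round(3),'t',s['clock'])
E
python3 -c "
from h import *
goal((480.5,-285,100),84.5)"
```

```text
yaw 84.5 turn [  -0.      0.   -155.49] shift after turn cm [26.28 27.74 11.64]
yaw 264.5 turn [ 0.    0.   24.51] shift after turn cm [-26.28 -27.74  11.64]Traceback (most recent call last):
  File "<string>", line 3, in <module>
    goal((480.5,-285,100),84.5)
    ~~~~^^^^^^^^^^^^^^^^^^^^^^^
  File "h.py", line 35, in goal
    print('q6',s['joint_pos'][5].round(2),'tcp',s['tcp_pos'].round(1),'F',s['ft_force'].round(1),'w',s['gripper_width'].round(3),'t',s['clock'])
                                                                                                     ^^^^^^^^^^^^^^^^^^^^^^^^
AttributeError: 'float' object has no attribute 'round'
```

```bash
sed -i "s/s\['gripper_width'\].round(3)/round(s['gripper_width'],3)/" h.py
python3 -m inch '[0,0,8.17,0,0,0,0.5, 0,0,8.17,0,0,0,0.5, 0,0,8.17,0,0,0,0.5, 0,0,0,-3.29,-3.47,0,0.5, 0,0,0,-3.29,-3.47,0,0.5, 0,0,0,-3.29,-3.47,0,0.5, 0,0,0,-3.29,-3.47,0,0.5, 0,0,0,-3.29,-3.47,0,0.5, 0,0,0,-3.29,-3.47,0,0.5, 0,0,0,-3.29,-3.47,0,0.5, 0,0,0,-3.25,-3.45,0,0.5, 0,0,0,0,0,3,0.5, 0,0,0,0,0,3,0.5, 0,0,0,0,0,3,0.5, 0,0,0,0,0,2.6,0.5, 0,0,0,0,0,0,0.5, 0,0,0,0,0,0,0.5]'
python3 - <<'E'
from h import *
goal((480.5,-285,31),84.5)
p,d=grab('scene','s2.png'); cv2.imwrite('pics/s2c.png',cv2.resize(p[150:290,90:250,::-1],(640,560),interpolation=cv2.INTER_CUBIC))
E
```

```text
clock: 2.92
tcp_pos: [480.9, -285.3, 101.6]
tool_rot: [-2.112, 2.325, -0.002]
ft_force: [0.2, 0.4, -0.3]
gripper_width: 0.499
yaw 84.5 turn [-6.0e-02  1.1e-01  1.8e+02] shift after turn cm [ 0.02 -0.04  7.06]
yaw 264.5 turn [-0.07 -0.04 -0.  ] shift after turn cm [-0.02  0.04  7.06]
q6 1.07 tcp [ 480.9 -285.3  101.6] F [ 0.2  0.4 -0.3] w 0.499 t 2.925
```

View pics/s2c.png

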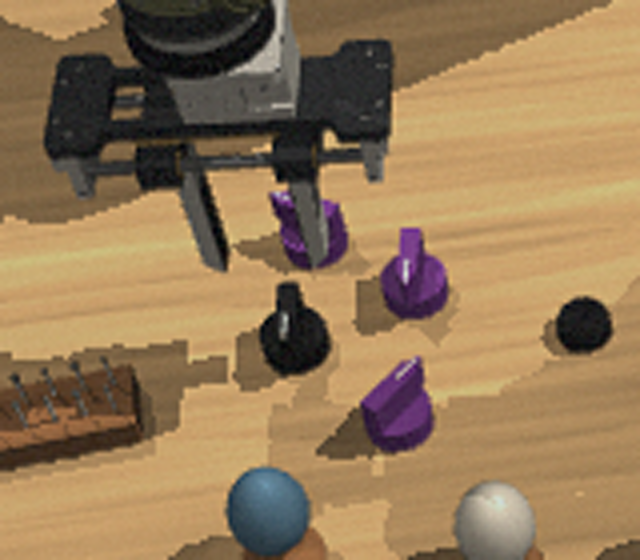

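Fingers hover in line with the black knob (crop ~(290,340)); its nose/white line faces +x. Descend and grip.

```bash
python3 -m inch '[0,0,0,0,0,2.5,0.5, 0,0,0,0,0.04,2.5,0.5, 0,0,0,0,0,1.5,0.5, 0,0,0,0,0,0.5,0.5, 0,0,0,0,0,0,0.5, 0,0,0,0,0,0,0, 0,0,0,0,0,0,0, 0,0,0,0,0,0,0, 0,0,0,0,0,0,0, 0,0,0,0,0,0,0, 0,0,0,0,0,0,0]'
python3 - <<'E'
from h import *
goal((480.5,-285,31),84.5)
E
```

```text
clock: 4.35
tcp_pos: [480.1, -285.0, 30.6]
tool_rot: [-2.112, 2.325, -0.0]
ft_force: [-0.7, 0.5, 2.3]
gripper_width: 0.125
yaw 84.5 turn [ 1.0e-02 -1.0e-02 -1.8e+02] shift after turn cm [ 0.    0.04 -0.04]
yaw 264.5 turn [-0.01 -0.    0.  ] shift after turn cm [-0.   -0.04 -0.04]
q6 1.07 tcp [ 480.1 -285.    30.6] F [-0.7  0.5  2.3] w 0.125 t 4.35
```

```bash
python3 -m inch '[0,0,0,0,0,-1,0, 0,0,0,0,0,-3,0, 0,0,0,0,0,-4,0, 0,0,0,0,0,-4,0, 0,0,0,0,0,-2,0, 0,0,-6.25,0,0,0,0, 0,0,-6.25,0,0,0,0, 0,0,0,0,0,0,0]'
python3 - <<'E'
from h import *
goal((539,157.5,170),97)
E
```

```text
clock: 5.35
tcp_pos: [480.0, -284.9, 170.9]
tool_rot: [-2.352, 2.082, -0.001]
ft_force: [0.6, -0.9, -0.7]
gripper_width: 0.125
yaw 97 turn [-2.0000e-02  3.0000e-02  1.7996e+02] shift after turn cm [43.19 11.24  0.09]
yaw 277 turn [-0.02 -0.01 -0.04] shift after turn cm [-43.19 -11.24   0.09]
q6 0.85 tcp [ 480.  -284.9  170.9] F [ 0.6 -0.9 -0.7] w 0.125 t 5.35
```

```bash
python3 -m inch '[0,0,0,-2,-0.52,0,0, 0,0,0,-4.32,-1.12,0,0, 0,0,0,-4.32,-1.12,0,0, 0,0,0,-4.32,-1.12,0,0, 0,0,0,-4.32,-1.12,0,0, 0,0,0,-4.32,-1.12,0,0, 0,0,0,-4.32,-1.12,0,0, 0,0,0,-4.32,-1.12,0,0, 0,0,0,-4.32,-1.12,0,0, 0,0,0,-4.32,-1.12,0,0, 0,0,0,-2.31,-0.64,0,0, 0,0,0,0,0,0,0, 0,0,0,0,0,0,0]'
python3 - <<'E'
from h import *
np.set_printoptions(precision=1,suppress=True)
goal((539,157.5,115),97)
o=[]
for n,b in(('top',(170,140,100,100)),('scene',(290,110,120,120))):
    p,d=grab(n,n+'3.png'); X=cloud(n,d)
    o.append(cv2.resize(p[b[1]:b[1]+b[3],b[0]:b[0]+b[2],::-1],(400,400),interpolation=cv2.INTER_CUBIC))
    m=(abs(X[...,0]-539)<45)&(abs(X[...,1]-157)<40)
    for lo,hi in((132,150),(152,161),(161,180)):
        k=m&(X[...,2]>lo)&(X[...,2]<hi)&(p.max(-1)<90)
        if k.sum()>3: print(n,lo,k.sum(),X[k].mean(0),X[k].min(0),X[k].max(0))
cv2.imwrite('pics/c3.png',np.hstack(o))
E
```

```text
clock: 6.98
tcp_pos: [538.5, 157.3, 170.5]
tool_rot: [2.352, -2.082, -0.0]
ft_force: [-0.4, 0.3, -0.0]
gripper_width: 0.123
yaw 97 turn [ -0.  -0. 180.] shift after turn cm [0.  0.1 5.5]
yaw 277 turn [ 0. -0. -0.] shift after turn cm [-0.  -0.1  5.5]
q6 1.67 tcp [538.5 157.3 170.5] F [-0.4  0.3 -0. ] w 0.123 t 6.975
scene 132 52 [551.1 149.6 144.9] [525.3 134.7 136.9] [559.8 173.2 149.8]
scene 152 80 [547.9 149.5 156.9] [526.3 135.4 152.1] [562.7 172.7 160.5]
scene 161 88 [548.9 152.9 171.6] [526.7 137.5 161. ] [562.8 172.2 180. ]
```

View pics/c3.png

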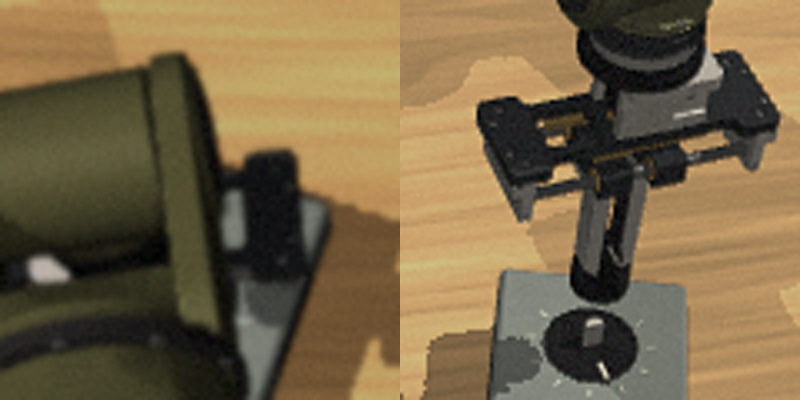

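Scene crop: knob is upright in the jaws, hub at crop ~(600,285), above the dial at (592,345). Checking knob-vs-shaft offset within the same camera.

Run:
```python
from h import *
from scipy.optimize import least_squares
np.set_printoptions(precision=1,suppress=True)
n='scene'; p,d=grab(n); X=cloud(n,d); g=p.max(-1)
m=box(g.shape,(335,185,32,20))&(g<70)&(X[...,2]>125)
for v in range(186,204):
    u=np.nonzero(m[v])[0]
    if len(u): print(v,u.min(),u.max(),X[v,u.min()],X[v,(u.min()+u.max())//2],X[v,u.max()])
# hub side surface: z 142..156 -> circle radius 20
k=m&(X[...,2]>141)&(X[...,2]<156); Q=X[k][:,:2]
r=least_squares(lambda c:np.hypot(*(Q-c).T)-20,[545,157],loss='soft_l1'); print('hub axis by depth',len(Q),r.x)
# lowest edge, on plane of the underside
E=[]
for u in range(341,361):
    vv=np.nonzero(m[:,u])[0]
    if len(vv): E.append(onplane(n,u,vv.max()+.5,139.9)[:2])
E=np.array(E); r=least_squares(lambda c:np.hypot(*(E-c).T)-20,[540,157],loss='soft_l1'); print('underside edge',r.x,len(E),np.abs(r.fun).mean())
# same depth check for shaft tip / dial
k=(X[...,2]>88)&(X[...,2]<100)&box(g.shape,(340,195,25,25)); print('shaft',k.sum(),X[k].mean(0))
```

```text
186 342 356 [523.4 140.5 156.4] [547.8 147.4 181.8] [548.8 163.4 179.8]
187 342 356 [527.1 139.5 157.3] [546.8 148.2 177.2] [553.2 161.9 181.6]
188 342 356 [530.9 138.4 158.3] [549.7 147.4 177.2] [558.  160.3 183.9]
189 342 358 [534.2 137.5 158.7] [548.4 150.7 171.8] [540.3 173.3 158.7]
190 341 358 [532.7 136.  154. ] [546.6 149.5 166.7] [543.  172.6 158.3]
191 341 358 [537.6 134.5 156.2] [545.9 150.2 162.4] [544.8 172.2 157. ]
192 341 358 [534.2 136.2 148.7] [545.5 150.8 158.4] [548.5 171.  158. ]
193 341 358 [536.6 135.6 148.1] [548.5 150.  158.6] [550.7 170.5 157.1]
194 341 358 [537.9 135.5 146.1] [549.7 149.9 156.6] [549.7 171.5 152.3]
195 341 358 [540.6 134.8 145.8] [554.5 148.3 158.9] [547.9 172.7 146.7]
196 342 357 [543.7 136.4 145.6] [555.8 148.2 157. ] [555.1 167.6 152.4]
197 342 357 [543.  137.  141.2] [556.7 148.3 154.5] [552.3 169.3 145.3]
198 343 356 [548.1 137.8 143.3] [555.9 149.  150.1] [551.5 167.7 141.2]
199 344 355 [550.3 139.7 142. ] [556.7 149.1 147.4] [555.7 163.9 143.4]
200 346 354 [551.1 144.6 138.4] [557.9 151.4 144.9] [554.8 162.4 139.2]
hub axis by depth 73 [537.6 155.3]
underside edge [536.3 155.9] 18 0.5037149439159762
shaft 22 [537.2 157.1  93.1]
```

Run:
```python
from h import *
goal((539.7,158.3,125),97)
```

```text
yaw 97 turn [0.0000e+00 1.0000e-02 1.7992e+02] shift after turn cm [0.15 0.1  4.56]
yaw 277 turn [-0.    0.   -0.08] shift after turn cm [-0.15 -0.1   4.56]
q6 1.67 tcp [538.9 156.7 170.6] F [ 0.9 -0.4 -0.3] w 0.123 t 7.125
```

```bash
python3 -m inch '[0,0,0,-0.13,-0.09,1,0, 0,0,0,0,0,2,0, 0,0,0,0,0,1,0, 0,0,0,0,0,0.3,0, 0,0,0,0,0,0,0]'
python3 -m inch '[0,0,0,0,0,0.2,0, 0,0,0,0,0,0.2,0, 0,0,0,0,0,0.2,0, 0,0,0,0,0,0,0]'
python3 -m inch '[0,0,0,0,0,0.2,0, 0,0,0,0,0,0.2,0, 0,0,0,0,0,0.2,0, 0,0,0,0,0,0,0]'
```

```text
clock: 7.75
tcp_pos: [539.9, 158.8, 127.6]
tool_rot: [-2.353, 2.082, -0.0]
ft_force: [-0.1, -0.5, -0.3]
gripper_width: 0.123
clock: 8.25
tcp_pos: [539.7, 158.8, 121.3]
tool_rot: [2.353, -2.082, -0.0]
ft_force: [-0.8, 0.1, 0.8]
gripper_width: 0.127
clock: 8.75
tcp_pos: [539.6, 158.8, 115.2]
tool_rot: [2.353, -2.081, -0.0]
ft_force: [-0.0, 0.2, -0.0]
gripper_width: 0.127
```

Entered 10 mm over the tip with no force. Continue down.

```bash
python3 -m inch '[0,0,0,0,0,0.2,0, 0,0,0,0,0,0.2,0, 0,0,0,0,0,0,0]'
python3 -m inch '[0,0,0,0,0,0.2,0, 0,0,0,0,0,0.2,0, 0,0,0,0,0,0,0]'
python3 -m inch '[0,0,0,0,0,0.2,0, 0,0,0,0,0,0,0]'
```

```text
clock: 9.12
tcp_pos: [539.8, 158.8, 111.6]
tool_rot: [-2.353, 2.082, -0.0]
ft_force: [-1.0, 0.1, 0.4]
gripper_width: 0.125
clock: 9.5
tcp_pos: [539.9, 158.9, 107.8]
tool_rot: [-2.353, 2.081, -0.0]
ft_force: [-2.2, -0.3, 6.7]
gripper_width: 0.127
clock: 9.75
tcp_pos: [539.9, 158.9, 105.9]
tool_rot: [-2.353, 2.081, -0.001]
ft_force: [-3.2, -0.4, 8.5]
gripper_width: 0.125
```

```bash
python3 -m inch '[0,0,0,0,0,0.1,0, 0,0,0,0,0,0,0]'
python3 -m inch '[0,0,0,0,0,0.1,0, 0,0,0,0,0,0,0]'
python3 -m inch '[0,0,0,0,0,0.05,0, 0,0,0,0,0,0,0, 0,0,0,0,0,0,0]'
```

```text
clock: 10.0
tcp_pos: [539.9, 158.9, 105.3]
tool_rot: [-2.352, 2.081, -0.001]
ft_force: [-2.6, -1.2, 11.5]
gripper_width: 0.127
clock: 10.25
tcp_pos: [540.1, 158.9, 105.1]
tool_rot: [-2.352, 2.081, -0.002]
ft_force: [-6.8, -1.2, 19.3]
gripper_width: 0.126
clock: 10.62
tcp_pos: [540.2, 158.9, 105.0]
tool_rot: [-2.352, 2.081, -0.002]
ft_force: [-8.4, -2.2, 23.0]
gripper_width: 0.128
```

```bash
python3 -m inch '[0,0,0,0,0.05,0,0, 0,0,0,0,0,0,0, 0,0,0,0,0,0,0, 0,0,0,0,0,0,0]'
python3 - <<'E'
from h import *
np.set_printoptions(precision=1,suppress=True)
p,d=grab('scene','s4.png'); X=cloud('scene',d)
cv2.imwrite('pics/s4c.png',cv2.resize(p[140:240,300:400,::-1],(600,600),interpolation=cv2.INTER_CUBIC))
g=p.max(-1); k=(g<70)&(X[...,2]>76)&(X[...,2]<91)&(abs(X[...,0]-540)<30)&(abs(X[...,1]-157)<30)
from scipy.optimize import least_squares
Q=X[k][:,:2]; r=least_squares(lambda c:np.hypot(*(Q-c).T)-20,[540,157],loss='soft_l1'); print(len(Q),r.x,X[k].min(0),X[k].max(0))
goal((540,158.9,105),97)
E
```

```text
clock: 11.12
tcp_pos: [540.0, 158.9, 105.0]
tool_rot: [-2.351, 2.08, -0.003]
ft_force: [-7.1, -2.2, 21.5]
gripper_width: 0.128
79 [538.4 157.7] [524.8 127.3  76.1] [560.9 184.2  90.9]
yaw 97 turn [  -0.    -0.3 -180. ] shift after turn cm [-0. -0.  0.]
yaw 277 turn [-0.2  0.   0. ] shift after turn cm [0. 0. 0.]
q6 1.67 tcp [540.  158.9 105.1] F [-6.8 -2.7 22.1] w 0.124 t 11.175
```

View pics/s4c.png

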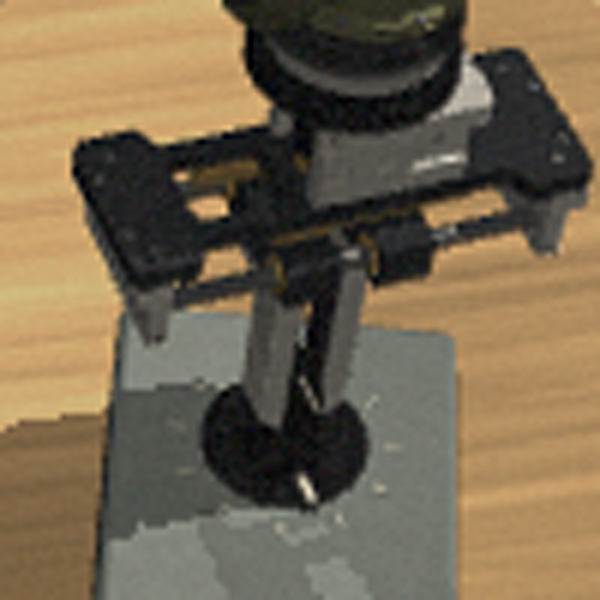

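The picture shows the knob down on the dial, with its white line (305,390) in line with the dial's line (305,490). The TCP height (105.0, predicted 105.6) and 22 N agree with the shaft being at its stop.

```bash
python3 -c "
from h import *
print(manip.job_done()); s=manip.observe(); print(s['clock'],s['tcp_pos'],s['ft_force'])"
```

```text
the job is handed in; nothing more can be done
None
the job is handed in; nothing more can be done
```

I put the black knob on the shaft and handed the job in at about 11 s, with the gripper still closed on the knob and pressing it down. I gripped it by its bar, turned it about 12.5° so its nose lined up with the dial's white line, slid it on and pressed the sprung shaft to its stop.

**Seating:** the knob slid about 10 mm over the tip with almost no force. The spring then built from about 4 N to about 11 N. After that the force rose steeply to about 22 N with hardly any more travel, which is the shaft at its stop. The TCP ended at z = 105.0 mm; I had predicted 105.6 mm for fully home and fully down.

**Alignment:** the last picture shows the knob's white line in line with the dial's. The knob's measured axis, (538.4, 157.7), is within about 1 mm of the dial centre seen by the same camera.

**What did not fit perfectly:**
- A sideways force of about 7 N remained. It only eased from 8.4 to about 7 N after a 0.5 mm correction, so I left it.
- The two cameras disagreed by 1–2 mm on absolute positions, so I used the offset seen within one camera.
- I could not read the shaft's travel directly. That it is fully down is judged from the force and height.
- I did not re-measure the bystanders. All moves stayed well above them, and the jaws were half closed before going down among the purple knobs.

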